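Turn the specimen carousel the short way to the red pin

TASK

The green specimen is next for the hardness test: turn the specimen carousel until the green specimen stands right in front of the red index pin, then let go. The carousel turns endlessly either way; turn it the shorter way round, so that the green specimen is not brought to the white pin.

Things in the scene. Friction and masses are not known exactly. Their poses are not given: they have to be found in the camera images.
- carousel_handle (a point): Blue bar handle of the specimen carousel, 64 mm long, 14 wide, 30 high. Point on the carousel's upright turning axis, 77 mm above the bench, 14 below the bar's top. Turns with the carousel: x along the bar, z up; the green specimen lies towards -x. Free space under and beside the bar: all below it is under 52 mm. Endless, no stops or clicks, light friction (0.06 N m); stays where left.
- green_mark (a point): Imaginary point that turns with the carousel: straight out from the turning axis through the centre of the green specimen (the one green among six of 31 mm diameter, 58 mm from the axis; the others are black), 98 mm from the axis, 14 mm above the bench. When the green specimen stands right in front of a pin, this point is at that pin.
- red_pin: Fixed upright pin with a red cap, 20 mm diameter, 42 mm high, on the carousel's fixed dark foot plate (224 mm diameter) just outside the aluminium disc (164 mm), 98 mm from the turning axis. Origin at the centre of its underside, 12 mm above the bench; z up. At the start the green specimen stands between the two pins, 30 to 80 degrees from this one.
- white_pin: The like pin with a white cap, 98 mm from the turning axis, 110 degrees round the foot plate from the red pin, to one or the other side. The long way round to the red pin leads past it. Origin at the centre of its underside, 12 mm above the bench; z up.

How it is judged (in metres and radians):
At the end, for the whole second after the job is handed in: The green specimen stands in front of the red pin: the mark straight out from it, on the circle of the pins, is within 20 mm of the red pin's axis (about 11 degrees of turn) (horizontal distance between green_mark and red_pin below 0.02 m); the robot touches nothing.
It fails at once if the green specimen was brought to the white pin (within 20 mm): the carousel was turned the long way round (horizontal distance between green_mark and white_pin below 0.02 m).
It also fails if it takes over 29 s, if anything falls off the work surface, if the arm or the gripper's body presses on something with over 40 N, if the wrist force passes 120 N, or if a joint passes its speed limit or range.

ROBOT

A 6-joint arm with a two-finger parallel gripper is mounted at the origin on a cart in front of the work surface, level with it; the furniture and walls round the work are solid. World frame = base frame: x ahead of the robot, y to its left, z up, the work surface at z = 0. Lengths are in mm, angles in rad, forces in N, time in s.
With the tool pointing down it reaches from about 325 to 875 mm from the base axis. Payload 4.4 kg.
Tool frame: the origin (TCP) lies on the centre line of the jaws, within the pads' length; the fingertips stand ahead of it and the grasp point (between the pads) lies 6 mm ahead of it (ctrl.tcp_to_tips is the z of the fingertips in the tool frame, in mm); z points along the fingers, y is the direction in which the jaws open and shut (so a half turn about z gives the same grasp; the last joint's range is limited). The gripper opens to 85 mm and grips with 20 to 120 N. Pads are 22 mm wide; open, the fingers measure 114 mm over their backs; the gripper's body (76 mm by 85 mm) begins 54 mm behind the grasp point. The pads swing forward as they close: fully open they stand 13 mm farther back than shut.
Start: joints at [-1.397, 0.207, 1.542, -0, 1.393, -0.15], TCP at [182.936, -545.126, 256.282] pointing down, gripper open.
Joint ranges: [-2.73, 2.73], [-0.86, 2.22], [0.23, 2.46], [-1.11, 4.25], [0.08, 2.63], [-2.82, 2.82]. Speed limits (rad/s): [2.79, 2.79, 3.14, 3.14, 3.14, 3.14].

INTERFACE

Orientations are given as a 3x3 rotation matrix whose columns are the frame's x, y, z axes.
In Python, from plant import ctrl, sensors, optics gives the robot as it stands. Calls block until the motion is done:
- ctrl.move_ptp(position, orientation): joint-space move of the TCP to a pose.
- ctrl.move_l(position, rot=None, vel=150, threshold=None): straight line of the TCP; rot=None keeps the orientation; vel is the mean speed in mm/s. With threshold (N) it stops when the force on the tool has changed by that much, and returns True; else False.
- ctrl.set_joints(angles): joint-space move.
- ctrl.gripper_to(opening, force=None): finger opening in mm; force is the grip in N (None keeps the last); returns when the fingers have stopped.
- ctrl.hold(seconds).
- ctrl.solve_ik(position, orientation): joint angles nearest the present ones, or None.
- sensors.read_state(): the state.
- optics.grab_frame(name): name is "scene" or "top" or "wrist"; returns (picture, depth): 384x512x3 uint8, red, green, blue; 384x512 float32, mm along the optical axis (not along the pixel's ray), 0 where there is no reading.
- optics.camera_params(name): a dict with "mtx" (3x3 intrinsics, pixels), "R" (3x3) and "t" (3): a world point X has camera coordinates R X + t; the wrist camera has in their place "T_tool_cam" (4x4, takes a point from camera to tool coordinates, whose origin is the TCP and whose axes are the flange's). Camera axes: x right, y down, z forward; pixel columns grow to the right and rows downward; lengths in mm; the calibration is good to about 2 mm. A picture is of the moment at which its call begins: read the wrist's pose just before it. camera_params takes no time and is no camera call.
A pose or a line that the arm cannot do raises ctrl.MotionError and nothing moves.
- ctrl.finish_job(): hands the job in, once; it reports no verdict.
The state is a dict: "t": time; "q": joint angles; "qvel": joint speeds; "tau": joint torques, N m; "eef_pos": TCP position; "eef_rot": TCP orientation; "force": force on the tool from outside, world axes, zero at the start; "wrist_torque": the same for the moment, N m; "grip_width": finger opening in mm.
Only numpy, scipy, OpenCV 4.12 (cv2) and the standard library are available. Lean on these libraries where they do the work, as an engineer would, in place of code of your own. Each camera call takes 0.05 s, during which the arm holds its last target.

## Working session

There is one attempt and no reset: what is moved stays moved. The work goes in short steps, each a Python script; the robot and the scene stay as the last script left them, time stands still between calls to the robot, and variables do not carry over. Pictures are saved under pics/ and viewed, and the job is handed in when it is done.

```bash
mkdir -p pics; ls
python3 - <<'E'
from plant import ctrl,sensors,optics
import cv2,numpy as np
for n in("top","scene"):
    p,d=optics.grab_frame(n); cv2.imwrite(f"pics/{n}0.png",p[:,:,::-1]); np.save(f"{n}0.npy",d)
    print(n,optics.camera_params(n))
print(ctrl.tcp_to_tips,sensors.read_state()["t"])
E
```

```text
pics
top {'mtx': array([[386.77339887,   0.        , 248.99215456],
       [  0.        , 386.77339887, 192.05365662],
       [  0.        ,   0.        ,   1.        ]]), 'R': array([[ 0.02528723, -0.99966023,  0.00632233],
       [-0.99843053, -0.02557125, -0.04982548],
       [ 0.04997022, -0.00505246, -0.99873793]]), 't': array([-138.12602086,  511.18883995,  907.94610434])}
scene {'mtx': array([[476.18903029,   0.        , 257.50992036],
       [  0.        , 476.18903029, 191.07234011],
       [  0.        ,   0.        ,   1.        ]]), 'R': array([[-0.79736415, -0.60309298,  0.02211932],
       [-0.40613626,  0.50913122, -0.75884039],
       [ 0.44638968, -0.61405558, -0.65090091]]), 't': array([318.34667516, 331.33104373, 605.97262436])}
25.0 0.1
```

View pics/top0.png

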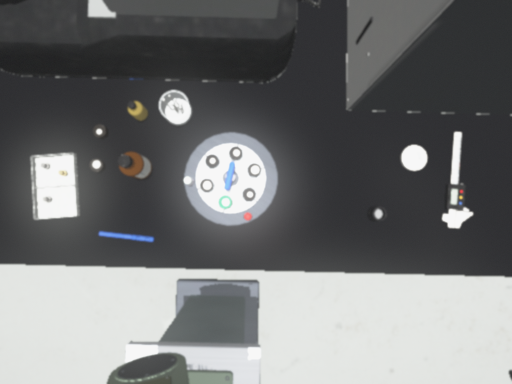

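View pics/scene0.png

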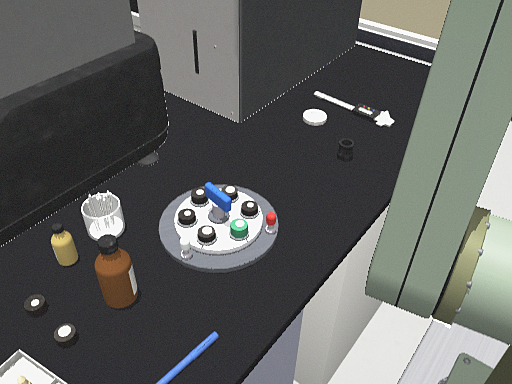

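The top view shows the carousel at about (231,179), green specimen at (225,202), red pin at (248,216) and white pin at (187,181). I'll enlarge it.

Run:
```python
import cv2
p=cv2.imread("pics/top0.png")[126:232,176:286]
cv2.imwrite("pics/top0z.png",cv2.resize(p,None,fx=5.5,fy=5.5,interpolation=cv2.INTER_CUBIC))
```

```text
(no output)
```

View pics/top0z.png

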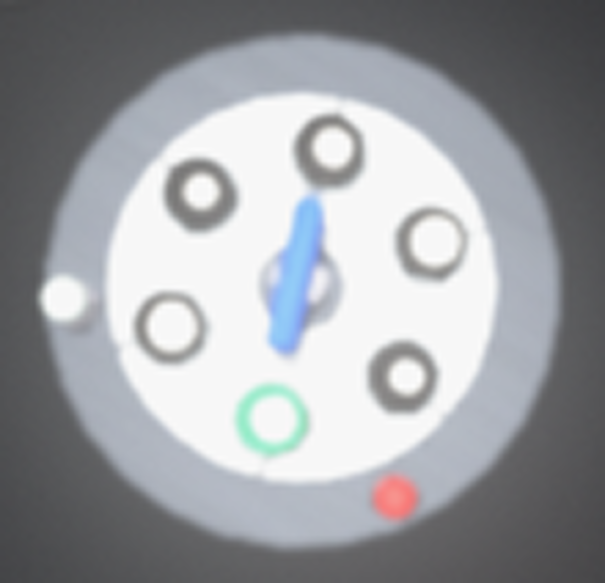

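```bash
cat > h.py <<'E'
import numpy as np
from plant import ctrl,sensors,optics
c=optics.camera_params("top")
def px2w(u,v,z,c=c):
    r=np.linalg.inv(c["mtx"])@[u,v,1]; r=c["R"].T@r; o=-c["R"].T@c["t"]
    return (o+r*(z-o[2])/r[2])
E
python3 - <<'E'
from h import *
d=np.load("top0.npy")
P={}
for n,x,y,z in[("foot",303.5,290.5,12),("disc",301.5,288,20),("bar",297.5,275,91),("bar+",313,197,91),("bar-",283,354,91),("white",64,299,54),("red",395,498,54),("green",272,419,38)]:
    u,v=x/5.5-.4+176,y/5.5-.4+126
    w=px2w(u,v,z);P[n]=w
    dd=d[int(round(v)),int(round(u))]
    cc=np.linalg.inv(c["mtx"])@[u,v,1]*dd
    print(n,w.round(1),"depth z",(c["R"].T@(cc-c["t"]))[2].round(1))
for a in("foot","disc","bar"):
  for n in("white","red","green","bar-"):
    e=P[n]-P[a];print(a,n,np.hypot(*e[:2]).round(1),np.degrees(np.arctan2(e[1],e[0])).round(1))
E
```

```text
foot [546.1 -80.8  12. ] depth z 87.1
disc [546.5 -80.2  20. ] depth z 87.9
bar [545.5 -81.6  91. ] depth z 93.5
bar+ [576.8 -86.9  91. ] depth z 29.6
bar- [514.  -76.8  91. ] depth z 89.1
white [536.5  16.4  54. ] depth z 57.1
red [ 457.7 -122.7   54. ] depth z 54.6
green [489.4 -70.2  38. ] depth z 54.6
foot white 97.7 95.7
foot red 97.8 -154.6
foot green 57.7 169.4
foot bar- 32.3 172.9
disc white 97.2 95.9
disc red 98.4 -154.4
disc green 58.0 170.0
disc bar- 32.7 173.9
bar white 98.5 95.3
bar red 97.0 -155.0
bar green 57.3 168.5
bar bar- 31.9 171.2
```

```bash
cat >> h.py <<'E'
A=np.array([546,-81.])
def rot(deg):
    a=np.radians(deg);x=np.array([np.cos(a),np.sin(a),0]);z=np.array([0,0,-1.]);return np.column_stack([x,np.cross(z,x),z])
E
python3 - <<'E'
from h import *
for b in(171,-9):
    for s in(0,17,35):
        q=ctrl.solve_ik([*A,83],rot(b+s)); print(b,s,None if q is None else np.round(q,2))
s=sensors.read_state();print(s["eef_rot"].round(2),s["t"])
E
```

```text
171 0 [-0.3   0.36  1.74 -0.    1.04 -1.72]
171 17 [-0.3   0.36  1.74 -0.    1.04 -2.01]
171 35 [-0.3   0.36  1.74 -0.    1.04 -2.33]
-9 0 [-0.3   0.36  1.74 -0.    1.04  1.42]
-9 17 [-0.3   0.36  1.74 -0.    1.04  1.13]
-9 35 [-0.3   0.36  1.74 -0.    1.04  0.81]
[[ 0.95  0.32 -0.  ]
 [ 0.32 -0.95  0.  ]
 [ 0.   -0.   -1.  ]] 0.1
```

Run:
```python
from h import *
import cv2
ctrl.move_ptp([*A,170],rot(-9)); ctrl.gripper_to(50,25)
hit=ctrl.move_l([*A,83],vel=100,threshold=10)
s=sensors.read_state();print(hit,s["t"],s["eef_pos"].round(1),s["force"].round(1))
if not hit:
    ctrl.gripper_to(0,25)
    s=sensors.read_state();print(s["t"],s["grip_width"],s["force"].round(1),s["wrist_torque"].round(2))
p,d=optics.grab_frame("scene"); cv2.imwrite("pics/s1.png",cv2.resize(p[120:300,120:320,::-1],None,fx=3,fy=3))
```

```text
False 3.6917 [546.7 -81.2  83.7] [0.2 0.3 0.1]
4.0833 19.510639564445984 [0.5 8.2 3.9] [ 1.43 -0.17 -0.  ]
```

View pics/s1.png

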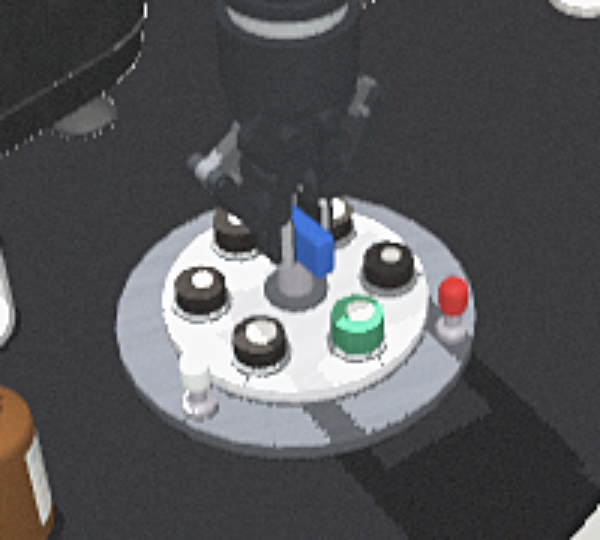

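The bar, at about (310,240), is between the fingers and the green specimen has hardly moved. The opening reads 19.5 mm rather than 14, so one finger may have touched first. I'll hold briefly and recheck before turning.

Run:
```python
from h import *
ctrl.hold(0.3)
def pr():
    s=sensors.read_state();print(round(s["t"],2),s["grip_width"].round(1),s["eef_pos"].round(1),s["force"].round(1),s["wrist_torque"].round(2))
pr()
ctrl.gripper_to(0,40);pr()
```

```text
Traceback (most recent call last):
AttributeError: 'float' object has no attribute 'round'
```

```bash
cat >> h.py <<'E'
def pr():
    s=sensors.read_state();print(round(s["t"],2),round(s["grip_width"],1),s["eef_pos"].round(1),s["force"].round(1),s["wrist_torque"].round(2))
E
python3 - <<'E'
from h import *
pr()
ctrl.gripper_to(0,40);pr()
ctrl.hold(.3);pr()
E
```

```text
4.43 19.2 [547.1 -78.5  84.3] [1.4 8.4 3.7] [ 1.44 -0.19  0.01]
4.65 18.1 [547.2 -78.4  84.4] [0.4 7.8 5.2] [ 1.5  -0.16 -0.04]
4.95 18.2 [547.1 -78.4  84.4] [1.7 8.8 4.6] [ 1.52 -0.16  0.03]
```

The force and deflection suggest the axis is 2–3 mm further towards +y. I'll shift the tool to relieve that, then turn in steps.

Run:
```python
from h import *
B=[546.3,-78.3,83]
ctrl.move_l(B,vel=30);pr()
for s in(12,24,35):
    ctrl.move_ptp(B,rot(-9+s));pr()
import cv2
for n in("scene","top"):
    p,d=optics.grab_frame(n); cv2.imwrite(f"pics/{n}2.png",cv2.resize(p[120:300,120:320,::-1],None,fx=3,fy=3))
```

```text
5.2 18.2 [547.2 -78.2  84.3] [-0.8  1.8  6.1] [ 0.4   0.1  -0.04]
5.52 18.2 [547.2 -78.5  84.3] [-1.   0.8  5.7] [0.36 0.22 0.09]
5.83 18.2 [547.2 -78.7  84.4] [-1.1  1.8  5. ] [0.26 0.22 0.09]
6.13 18.2 [547.3 -79.   84.4] [-0.8  0.1  5.7] [ 0.07  0.14 -0.  ]
```

View pics/scene2.png

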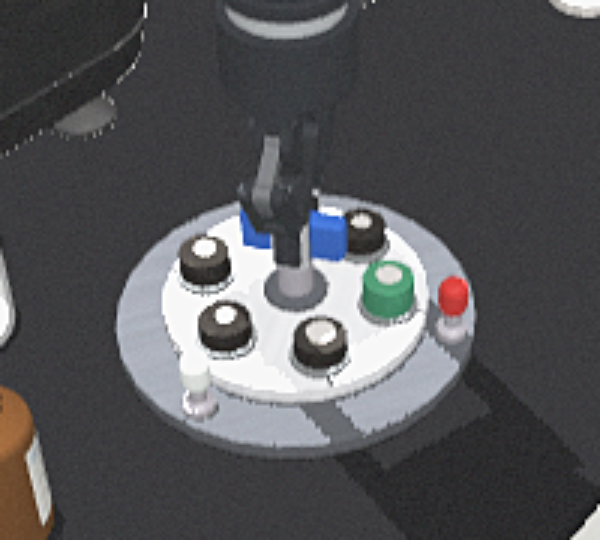

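Green at (388,290) is now close to the red pin at (452,305). I'll release, lift away and measure.

Run:
```python
from h import *
import cv2
ctrl.gripper_to(50);pr()
s=sensors.read_state()["eef_pos"]
ctrl.move_l([546.3,-78.8,190],vel=150)
ctrl.move_ptp([440,-320,256],rot(26));pr()
p,d=optics.grab_frame("top"); cv2.imwrite("pics/top3.png",cv2.resize(p[126:232,176:286,::-1],None,fx=5.5,fy=5.5,interpolation=cv2.INTER_CUBIC))
p,d=optics.grab_frame("scene"); cv2.imwrite("pics/scene3.png",cv2.resize(p[120:300,120:320,::-1],None,fx=3,fy=3))
```

```text
6.64 49.6 [546.  -78.3  82.7] [ 0.4 -0.9  0.5] [ 0.03  0.   -0.05]
8.57 49.8 [ 440.1 -318.9  255. ] [0.5 0.8 0.5] [ 0.01 -0.03 -0.  ]
```

View pics/top3.png

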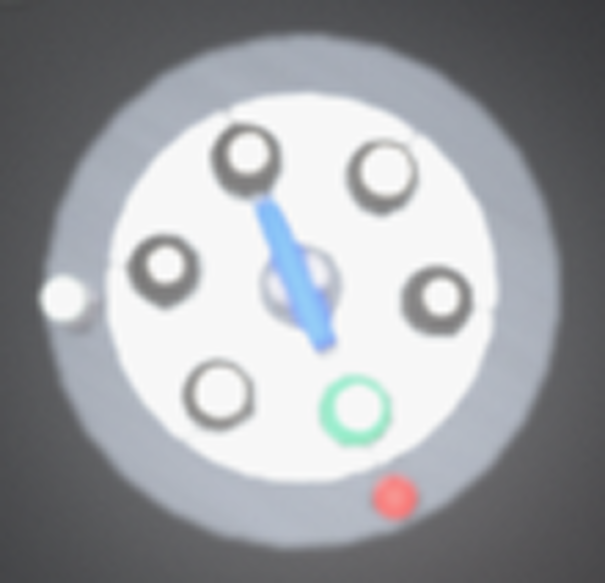

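View pics/scene3.png

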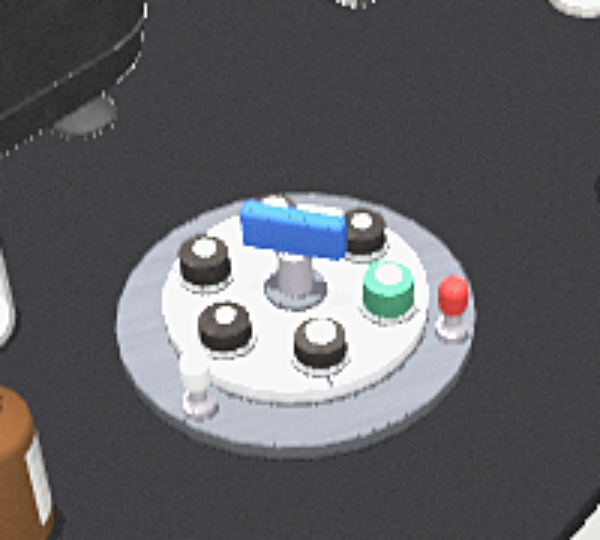

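Green is now at (355,410), in line between the axis and the red pin at (395,498). White is at (64,299), far off. Computing the remaining angle:

Run:
```python
from h import *
f=lambda x,y,z:px2w(x/5.5-.4+176,y/5.5-.4+126,z)[:2]
an=lambda e:np.degrees(np.arctan2(e[1],e[0]))
C=f(303.5,290.5,12)
r=f(395,498,54)-C
for z in(38,45,50):
    g=f(355,410,z)-C; print(np.hypot(*g),an(g),an(r), np.hypot(*(g/np.hypot(*g)*98-r/np.hypot(*r)*98)))
print(an(f(323,347,91)-f(265,201,91)))
```

```text
57.3898711019805 -155.09020510978308 -154.63490522875932 0.7787531877777604
57.62179750342049 -155.06469209717255 -154.63490522875932 0.735115478214155
57.78746616564706 -155.04659390072152 -154.63490522875932 0.7041601214591382
-156.82590430719358
```

```bash
python3 -c "
from h import *
pr();ctrl.finish_job()"
```

```text
8.67 50.1 [ 440.5 -318.5  255.1] [-0.1  0.2 -0.2] [-0.01 -0.01  0.03]
the job is handed in; nothing more can be done
```

The green specimen now stands in front of the red pin, and the job is handed in at 8.7 s of the 29 s allowed; `finish_job` gives no verdict. I gripped the blue bar, turned the carousel about 35° the short way (counter-clockwise from above, away from the white pin), let go and moved the arm clear.

- **Position:** in the last top view the green specimen is about 0.4° off the red pin's direction, which is about 0.8 mm at the pin circle. The bar's direction gives about 2.2° off (roughly 4 mm). Both are well inside the 20 mm limit.
- **Force:** the tool force read about zero with the arm clear, and it was under 10 N at every check.
- **Unexplained reading:** the gripper read 18–19.5 mm while holding the 14 mm bar. My first axis estimate was also about 2–3 mm off in y, so I shifted the tool before turning. The bar followed the turn without slipping.

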